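# Jack up the stuck showcase lid and hold it

### The job

Set the red lever jack flat on the table with its saddle centred under the orange lift point of the showcase lid, then pump: one full stroke of the handle to break the lid free, let the handle come all the way back up, then press it fully down again. Finish while still holding the handle down, so that the jack alone keeps the lid raised. Lift the lid only with the jack, never by hand, and leave everything else on the bench where it is.

Things in the scene. Friction and masses are not known exactly. Their poses are not given: they have to be found in the camera images.
- case: Low wooden jewellery showcase fixed to the table: a 280 mm wide (y), 75 mm high box from x = +50 to +210 mm of its origin, which lies on the table straight below the lift point; +x points from there into the box. Its framed glass lid (top at 87 mm) hinges on the far upper edge; a steel tongue juts from the middle of the lid's near edge over the free table.
- lift_point (a point): Lift point: centre of the underside of the orange pad (32 mm across) under the lid's tongue, 70 mm above the table when shut; an orange disc marks it on top of the tongue. The tongue is 44 mm wide, 6 mm thick, its top at 81 mm, and ends 22 mm beyond the lift point (towards the case's -x). Lifting it takes 4 to 6 N; the lid falls shut by itself.
- jack: Loose red lever jack, 0.8 kg. Origin: underside of the base, below the carrying fin; x towards the saddle, z up. Base 80 mm wide, x = -140 to +85 mm. Fin: upright black plate at the origin, 34 mm along x, 14 mm thick along y, top at 82 mm; grip it across y. Ram housing 40 mm across at x = +60. Handle pivot (along y) at x = -40, z = 30 mm. Handle up, it slides under the tongue with 10 mm to spare.
- saddle_top (a point): Centre of the top of the jack's round steel saddle (36 mm across): at x = +60 mm, z = 60 mm in the jack's frame with the handle up; rises 5.6 mm per 0.1 rad of handle, 28 mm in a full stroke.
- jack_handle (a joint): Pump handle: 0 all the way up (at rest, a spring brings it back), 0.5 rad all the way down (stop). Takes about 3 N at first, 6 to 12 N at the bottom with the lid on the saddle; the saddle goes up and down with it (no ratchet), so it must be held to hold the lid.
- handle_bar (a point): Centre of the black cross bar at the handle's end (20 mm diameter, 60 mm long along the jack's y), 85 mm from the pivot: in the jack's frame at x = -115, z = 71 mm with the handle up, x = -125, z = 30 mm with it down. Press it from above.
- bead_tray: Bystander: loose compartment tray with beads, 150 x 110 x 22 mm, origin at centre of underside. It and the jack stand one on the left and one on the right.
- pliers: Bystander: orange-handled pliers lying flat, 140 mm long, origin at the joint.
- tweezers: Bystander: blue tweezers lying flat, 120 mm long.
- ring_cone: Bystander: white ring cone, 52 mm foot, 90 mm high.
- ring_box: Bystander: blue ring box, 55 x 55 x 38 mm.
There are look-alikes about, which are no part of the job. There is more than one size of the jack; the one meant has the size given above.

How it is judged:
By the outcome, as a careful person would: the job done as asked, in the order asked, and still so for the second after the job is handed in, while the arm keeps its last pose, push and grip.
It also fails if it takes over 58 s, if anything falls off the work surface, if the arm or the gripper's body presses on something with over 40 N, if the wrist force passes 120 N, or if a joint passes its speed limit or range.

### The arm

A 6-joint arm with a two-finger parallel gripper is mounted at the origin on the work surface. World frame = base frame: x ahead of the robot, y to its left, z up, the work surface at z = 0. Lengths are in mm, angles in rad, forces in N, time in s.
With the tool pointing down it reaches from about 275 to 1000 mm from the base axis. Payload 8.4 kg.
Tool frame: the origin (TCP) lies midway between the tips of the shut fingers; the grasp point (between the pads) lies 19 mm behind it; z points along the fingers, y is the line along which they close (so a half turn about z gives the same grasp; the last joint's range is limited). The gripper opens to 85 mm and grips with 20 to 120 N. Pads are 22 mm wide; open, the fingers measure 114 mm over their backs; the gripper's body (76 mm by 85 mm) begins 54 mm behind the grasp point. The pads swing forward as they close: fully open they stand 13 mm farther back than shut.
Start: joints at [-1.255, 0.353, 1.633, -0, 1.155, -0.002], TCP at [195.297, -593.706, 231.281] pointing down, gripper open.
Joint ranges: [-2.63, 2.63], [-0.92, 2.1], [0.06, 2.66], [-1.3, 4.44], [0, 2.69], [-3.02, 3.02]. Speed limits (rad/s): [2.22, 2.22, 2.79, 3.14, 3.14, 3.14].

### API

Orientations are given as [roll, pitch, yaw] about the fixed x, y, z axes, in that order (R = Rz(yaw) Ry(pitch) Rx(roll)).
In Python, from rig import monitor, imaging, r gives the robot as it stands.
- The arm moves only by the tool drive_tool, never from a script. Its argument "plan" is a list of rows, each an object of numbers: "x", "y", "z": the shift along the tool's x, y, z in units of 50 mm (1.0 is 50 mm); "ax", "ay", "az": the turn, a rotation vector about the tool's x, y, z in units of 6 degrees (1.0 is 6 degrees); "hand": the finger opening in mm, from 0 to 85.4. In form: [{"x": .., "y": .., "z": .., "ax": .., "ay": .., "az": .., "hand": ..}, ...]. A call has 1 to 8 rows; each row is the pose to reach, as a shift and turn from the pose commanded when the call began, along the tool's axes at that moment; what a row does not reach only later rows make up. A row lasts 1/10 s, in which the tool goes at most 50 mm and 8.59 degrees, less where a joint would pass 70% of its speed; a pose out of reach is approached as far as the arm can. A call with a gripper value outside its range is refused whole. The fingers move at their own pace and stop on an object; "grip_force" is the grip in N (left out, the last holds). Time passes only in rows, so rows that repeat a pose let the fingers close. It gives the time, the measured TCP pose, the force, the opening and the grip force at its end, in the units of the state.
- monitor.sense(): the state, without advancing time (a new reading comes with each control period).
- imaging.grab_frame(name): name is "side" or "top"; returns the picture (400x640x3 uint8, red, green, blue); there is no depth.
- imaging.camera_info(name): a dict with "mtx" (3x3 intrinsics, pixels), "R" (3x3) and "t" (3): a world point X has camera coordinates R X + t. Camera axes: x right, y down, z forward; pixel columns grow to the right and rows downward; lengths in mm; the calibration is good to about 2 mm. A picture is of the moment at which its call begins. camera_info takes no time and is no camera call.
- r.sign_off(): hands the job in; it is judged then, once.
The state is a dict: "clock": time; "qpos": joint angles; "qvel": joint speeds; "joint_efforts": joint torques, N m; "eef_pos": TCP position; "tcp_rot": TCP orientation; "contact_force": force on the tool from outside, world axes, zero at the start; "wrist_torque": the same for the moment, N m; "opening": opening from 0.0 (shut) to 1.0 (fully open); "grasp_force": force on a finger pad.
Only numpy, scipy, OpenCV 4.12 (cv2) and the standard library are available. Lean on these libraries where they do the work, as an engineer would, in place of code of your own. Each camera call takes 0.05 s, during which the arm holds its last target. There are 200 camera calls.

## Working session

There is one attempt and no reset: what is moved stays moved. The work goes in short steps, Python scripts to look and compute and a tool call to move; the robot and the scene stay as the last step left them, time stands still between calls to the robot, and variables do not carry over. Pictures are saved under pics/ and viewed, at most 10 in all, crops included, and the job is handed in when it is done.

Besides the shell and the picture viewer there is one more tool, called after "Request:" by a JSON object that holds its "op" and its "data", one argument or row to a line. drive_tool: Moves the arm, as the interface text tells. Its arguments: {"type":"object","properties":{"plan":{"type":"array","items":{"type":"object","properties":{"x":{"type":"number"},"y":{"type":"number"},"z":{"type":"number"},"ax":{"type":"number"},"ay":{"type":"number"},"az":{"type":"number"},"hand":{"type":"number"}}}},"grip_force":{"type":"number"}},"required":["plan"]}

```bash
mkdir -p pics
python3 - <<'E'
from rig import monitor, imaging, r
import cv2
for n in ("side","top"):
    cv2.imwrite(f"pics/{n}0.png",imaging.grab_frame(n)[:,:,::-1])
    print(n,imaging.camera_info(n))
s=monitor.sense();print(s)
E
```

```text
side {'mtx': array([[455.10189978,   0.        , 316.27774857],
       [  0.        , 455.10189978, 197.04707245],
       [  0.        ,   0.        ,   1.        ]]), 'R': array([[-8.59711828e-01, -5.10779090e-01, -5.42329881e-04],
       [-3.98016527e-01,  6.70581535e-01, -6.26021764e-01],
       [ 3.20122503e-01, -5.37982459e-01, -7.79805397e-01]]), 't': array([ 493.76680528,  261.35875446, 1569.68993793])}
top {'mtx': array([[420.41713826,   0.        , 317.91099919],
       [  0.        , 420.41713826, 200.41680205],
       [  0.        ,   0.        ,   1.        ]]), 'R': array([[ 0.04431309, -0.99899679, -0.00646264],
       [-0.97804664, -0.04206346, -0.20409664],
       [ 0.20362004,  0.01536491, -0.97892941]]), 't': array([ -12.387392  ,  595.15990982, 1183.4860837 ])}
{'clock': 0.1, 'qpos': array([-1.25539810e+00,  3.53545518e-01,  1.63404290e+00, -2.13747004e-06,
        1.15524336e+00, -2.40995932e-03]), 'qvel': array([ 0.00021148, -0.00010861, -0.00092078, -0.00233967,  0.00150222,
        0.00019713]), 'joint_efforts': array([ 4.59007915e-04, -6.06357121e+01, -3.42820823e+01,  4.66197406e-06,
        4.01760160e-03, -9.96335174e-07]), 'eef_pos': array([ 195.16331261, -593.29486414,  230.66483252]), 'tcp_rot': array([-3.14035353e+00, -1.03175500e-06,  3.17809050e-01]), 'contact_force': array([-0.24163659, -0.5285167 ,  0.30447028]), 'wrist_torque': array([0.04084412, 0.00894965, 0.00700024]), 'grasp_force': 0.0, 'opening': 1.0013303642679245}
```

View pics/top0.png

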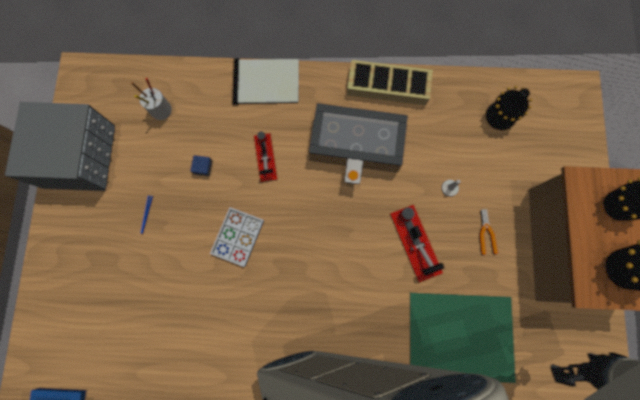

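View pics/side0.png

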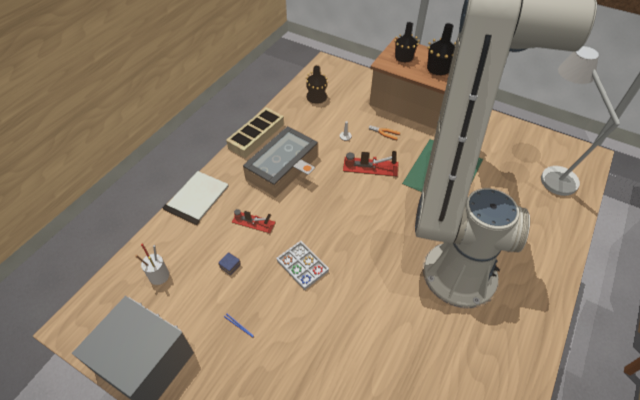

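Top view: there are two red jacks, at about (416,242) and (265,157). The case's orange lift disc is at (353,175). The jack at (416,242) looks like the 225 mm one. I'll check the size and confirm it in an enlarged crop.

```bash
cat > h.py <<'E'
from rig import monitor, imaging, r
import cv2, numpy as np
def ray(n,uv,z):
    c=imaging.camera_info(n);K,R,t=c['mtx'],c['R'],c['t']
    d=R.T@np.linalg.solve(K,[*uv,1]);o=-R.T@t
    return o+d*(z-o[2])/d[2]
def proj(n,X):
    c=imaging.camera_info(n);p=c['mtx']@(c['R']@np.asarray(X,float)+c['t']);return p[:2]/p[2]
def tri(uvt,uvs):
    A=[];b=[]
    for n,uv in(("top",uvt),("side",uvs)):
        c=imaging.camera_info(n);P=c['mtx']@np.c_[c['R'],c['t']]
        for i in(0,1):
            q=uv[i]*P[2]-P[i];A.append(q[:3]);b.append(-q[3])
    A=np.array(A);n=np.linalg.norm(A,axis=1);b=np.array(b)
    return np.linalg.lstsq(A/n[:,None],b/n,rcond=None)[0]
E
python3 - <<'E'
from h import *
im=imaging.grab_frame("top");sd=imaging.grab_frame("side")
def red(im):
    h=cv2.cvtColor(im,cv2.COLOR_RGB2HSV);return (((h[...,0]<6)|(h[...,0]>173))&(h[...,1]>150)&(h[...,2]>70)).astype(np.uint8)
def oran(im):
    h=cv2.cvtColor(im,cv2.COLOR_RGB2HSV);return ((h[...,0]>=8)&(h[...,0]<20)&(h[...,1]>190)&(h[...,2]>150)).astype(np.uint8)
m=cv2.morphologyEx(red(im),cv2.MORPH_CLOSE,np.ones((9,9)))
n,l,st,ce=cv2.connectedComponentsWithStats(m)
for i in range(1,n):
    if st[i,4]<100: continue
    p=np.argwhere(l==i)[:,::-1].astype(float)
    w=np.array([ray("top",q,10)[:2] for q in p],np.float32)
    rc=cv2.minAreaRect(w);print(ce[i],rc,cv2.boxPoints(rc).round().tolist())
for nm,a in(("top",im),("side",sd)):
    n,l,st,ce=cv2.connectedComponentsWithStats(oran(a))
    for i in range(1,n):
        if st[i,4]>8: print(nm,ce[i],st[i],ray(nm,ce[i],81).round(1))
a=cv2.resize(im[130:300,300:500],None,fx=4,fy=4,interpolation=cv2.INTER_CUBIC)[:600]
b=a[:,:,::-1]
cv2.imwrite("pics/crop1.png",b[:600,:800])
E
```

```text
[265.10245902 157.51092896] ((738.413330078125, 187.19638061523438), (152.17572021484375, 51.22706985473633), 11.997798919677734) [[659.0, 196.0], [669.0, 146.0], [818.0, 178.0], [808.0, 228.0]]
[416.74873096 246.45558376] ((488.6001281738281, -286.00799560546875), (220.97828674316406, 77.12962341308594), 23.38713264465332) [[372.0, -294.0], [402.0, -365.0], [605.0, -278.0], [575.0, -207.0]]
top [352.63043478 174.89130435] [349 172   8   7  46] [672.3 -85.6  81. ]
top [483.         239.45901639] [481 227   4  27  61] [ 497.7 -461.9   81. ]
top [493.29032258 239.20967742] [489 227   8  26  62] [ 499.7 -491.2   81. ]
```

View pics/crop1.png

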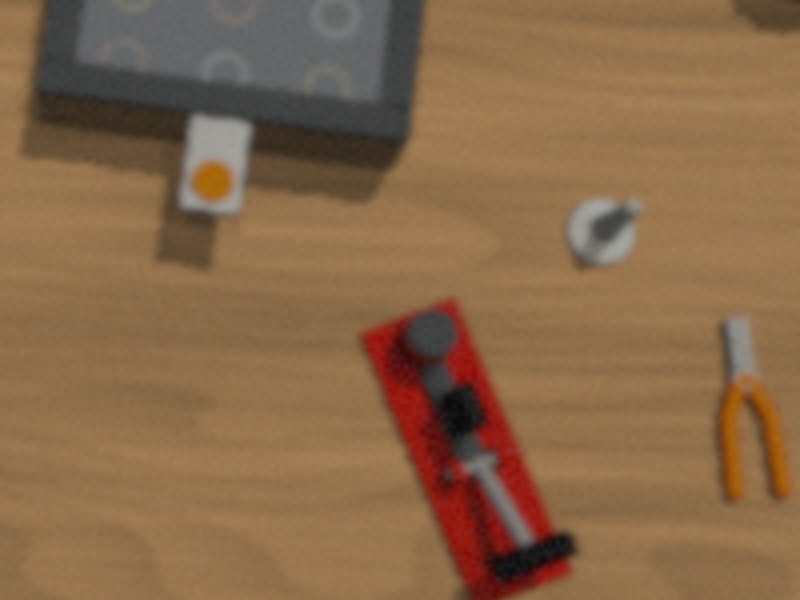

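The jack at (416,242) measures 221 x 77 mm, so it is the one meant (225 x 80). The one at (265,157) is 152 x 51, the look-alike. In the crop, the saddle is at top px (407.5,214), the fin at (415.5,233), the bar at (433,269) and the lift disc at (353,175).

Run:
```python
from h import *
for nm,uv,z in(("saddle",(407.5,214.2),60),("fin",(415.5,232.7),82),("bar",(433.2,268.8),75),("barL",(423.5,272.7),71),("barR",(444,266),71),("disc",(352.6,174.9),81)):
    print(nm,ray("top",uv,z).round(1))
o=np.array([513.9,-275.1]);a=np.radians(23.4);R=np.array([[np.cos(a),-np.sin(a)],[np.sin(a),np.cos(a)]])
for p in((60,0),(0,0),(-115,0)):print(p,(o+R@p).round(1))
# case yaw
im=imaging.grab_frame("top");g=cv2.cvtColor(im,cv2.COLOR_RGB2GRAY)
print([ray("top",p,87).round(1)[:2] for p in((310,152.5),(402,163.7),(318,105),(407.5,113))])
tip=[ray("top",p,81).round(1)[:2] for p in((345,181.5),(360,183.5))];print("tongue end",tip)
sd=imaging.grab_frame("side")
for X in((672,-86,81),(*(o+R@(60,0)),60),(*(o),82),(*(o+R@(-115,0)),71)):print("side pred",proj("side",X).round(1),"top",proj("top",X).round(1))
# fit lid dark-frame outline
h=cv2.cvtColor(im,cv2.COLOR_RGB2HSV)
b=cv2.resize(sd[120:250,220:420],None,fx=4,fy=4,interpolation=cv2.INTER_CUBIC)[:,:,::-1]
cv2.imwrite("pics/crop2.png",b)
```

```text
saddle [ 565.4 -251.4   60. ]
fin [ 508.6 -269.8   82. ]
bar [ 409. -321.   75.]
barL [ 397.1 -294.5   71. ]
barR [ 418.5 -352.7   71. ]
disc [672.2 -85.5  81. ]
(60, 0) [ 569.  -251.3]
(0, 0) [ 513.9 -275.1]
(-115, 0) [ 408.4 -320.8]
[array([734. ,  43.1]), array([ 710.9, -229.6]), array([886.1,  26.1]), array([ 871.3, -245.6])]
tongue end [array([651.2, -63.7]), array([ 647. , -107.9])]
side pred [306.  167.6] top [352.8 175. ]
side pred [349.2 154.7] top [407.5 213. ]
side pred [364.4 152.2] top [417.3 230.9]
side pred [393.  156.8] top [432.8 269.1]
```

View pics/crop2.png

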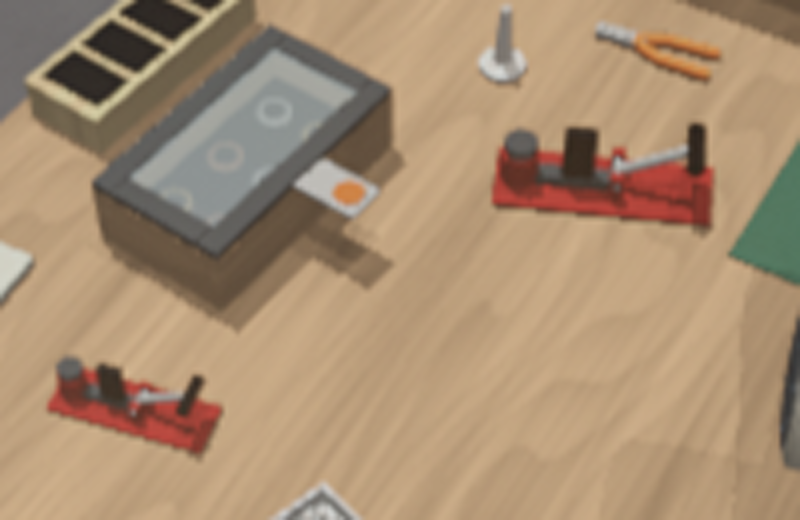

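Both views agree to about 1 px. The lift point is at (672,-86) and the case yaw is about -4.5°. The jack origin is at about (512,-275) with yaw 23.4°. I'm moving to hover over the fin.

Request:
{"op": "drive_tool", "data": {
  "plan": [
    {"x": 8,"y": -4.09,"z": 1.8,"az": -0.87,"hand": 85},
    {"x": 8,"y": -4.09,"z": 1.8,"az": -0.87,"hand": 85},
    {"x": 8,"y": -4.09,"z": 1.8,"az": -0.87,"hand": 85},
    {"x": 8,"y": -4.09,"z": 1.8,"az": -0.87,"hand": 85},
    {"x": 8,"y": -4.09,"z": 1.8,"az": -0.87,"hand": 85},
    {"x": 8,"y": -4.09,"z": 1.8,"az": -0.87,"hand": 85},
    {"x": 8,"y": -4.09,"z": 1.8,"az": -0.87,"hand": 85},
    {"x": 8,"y": -4.09,"z": 1.8,"az": -0.87,"hand": 85}
  ]
}}

```text
invalid input
```

Request:
{"op": "drive_tool", "data": {
  "plan": [
    {"x": 1,"y": -0.5,"z": 0.2,"ax": 0,"ay": 0,"az": -0.1,"hand": 85},
    {"x": 2,"y": -1,"z": 0.4,"ax": 0,"ay": 0,"az": -0.2,"hand": 85}
  ],
  "grip_force": 40
}}

```text
clock: 0.5
eef_pos: [265.2, -524.3, 213.5]
tcp_rot: [3.141, -0.0, 0.336]
contact_force: [0.8, 0.1, 0.0]
opening: 0.996
grasp_force: 0.0
```

Request:
{"op": "drive_tool", "data": {
  "plan": [
    {"x": 1,"y": -0.5,"z": 0.2,"ax": 0,"ay": 0,"az": -0.1,"hand": 85},
    {"x": 2,"y": -1,"z": 0.4,"ax": 0,"ay": 0,"az": -0.2,"hand": 85},
    {"x": 3,"y": -1.5,"z": 0.6,"ax": 0,"ay": 0,"az": -0.3,"hand": 85},
    {"x": 4,"y": -2,"z": 0.9,"ax": 0,"ay": 0,"az": -0.5,"hand": 85},
    {"x": 5,"y": -2.5,"z": 1.2,"ax": 0,"ay": 0,"az": -0.6,"hand": 85},
    {"x": 6,"y": -3,"z": 1.4,"ax": 0,"ay": 0,"az": -0.7,"hand": 85},
    {"x": 6.2,"y": -3.05,"z": 1.4,"ax": 0,"ay": 0,"az": -0.7,"hand": 85},
    {"x": 6.2,"y": -3.05,"z": 1.4,"ax": 0,"ay": 0,"az": -0.7,"hand": 85}
  ],
  "grip_force": 40
}}

```text
clock: 1.3
eef_pos: [510.0, -273.6, 142.7]
tcp_rot: [-3.141, -0.001, 0.416]
contact_force: [-0.3, -0.1, -0.4]
opening: 0.994
grasp_force: 0.0
```

Request:
{"op": "drive_tool", "data": {
  "plan": [
    {"x": 0,"y": 0,"z": 0.6,"ax": 0,"ay": 0,"az": 0,"hand": 85},
    {"x": 0,"y": 0,"z": 1.2,"ax": 0,"ay": 0,"az": 0,"hand": 85},
    {"x": 0,"y": 0,"z": 1.7,"ax": 0,"ay": 0,"az": 0,"hand": 85},
    {"x": 0,"y": 0,"z": 1.92,"ax": 0,"ay": 0,"az": 0,"hand": 85},
    {"x": 0,"y": 0,"z": 1.92,"ax": 0,"ay": 0,"az": 0,"hand": 85},
    {"x": 0,"y": 0,"z": 1.92,"ax": 0,"ay": 0,"az": 0,"hand": 85}
  ],
  "grip_force": 40
}}

```text
clock: 1.9
eef_pos: [507.2, -278.1, 48.5]
tcp_rot: [3.141, -0.0, 0.412]
contact_force: [-0.4, -0.8, 1.2]
opening: 0.994
grasp_force: 0.0
```

Request:
{"op": "drive_tool", "data": {
  "plan": [
    {"x": 0,"y": 0,"z": 0,"ax": 0,"ay": 0,"az": 0,"hand": 40},
    {"x": 0,"y": 0,"z": 0,"ax": 0,"ay": 0,"az": 0,"hand": 30},
    {"x": 0,"y": 0,"z": 0,"ax": 0,"ay": 0,"az": 0,"hand": 20},
    {"x": 0,"y": 0,"z": 0,"ax": 0,"ay": 0,"az": 0,"hand": 5},
    {"x": 0,"y": 0,"z": 0,"ax": 0,"ay": 0,"az": 0,"hand": 5},
    {"x": 0,"y": 0,"z": 0,"ax": 0,"ay": 0,"az": 0,"hand": 5},
    {"x": 0,"y": 0,"z": 0,"ax": 0,"ay": 0,"az": 0,"hand": 5},
    {"x": 0,"y": 0,"z": 0,"ax": 0,"ay": 0,"az": 0,"hand": 5}
  ],
  "grip_force": 60
}}

```text
clock: 2.7
eef_pos: [507.6, -278.1, 48.1]
tcp_rot: [3.14, -0.001, 0.412]
contact_force: [1.7, -4.8, 3.8]
opening: 0.149
grasp_force: 62.7
```

Request:
{"op": "drive_tool", "data": {
  "plan": [
    {"x": 0,"y": 0,"z": -0.2,"ax": 0,"ay": 0,"az": 0,"hand": 5},
    {"x": 0,"y": 0,"z": -0.4,"ax": 0,"ay": 0,"az": 0,"hand": 5},
    {"x": 0.2,"y": -0.4,"z": -0.4,"ax": 0,"ay": 0,"az": 0.5,"hand": 5},
    {"x": 0.4,"y": -1,"z": -0.4,"ax": 0,"ay": 0,"az": 1.2,"hand": 5},
    {"x": 0.7,"y": -1.7,"z": -0.4,"ax": 0,"ay": 0,"az": 2.0,"hand": 5},
    {"x": 1.0,"y": -2.4,"z": -0.4,"ax": 0,"ay": 0,"az": 2.9,"hand": 5},
    {"x": 1.2,"y": -3.1,"z": -0.4,"ax": 0,"ay": 0,"az": 3.8,"hand": 5},
    {"x": 1.4,"y": -3.6,"z": -0.4,"ax": 0,"ay": 0,"az": 4.5,"hand": 5}
  ],
  "grip_force": 80
}}

```text
clock: 3.5
eef_pos: [496.9, -82.2, 67.5]
tcp_rot: [-3.141, 0.003, -0.062]
contact_force: [0.2, -1.3, -7.3]
opening: 0.151
grasp_force: 79.2
```

Request:
{"op": "drive_tool", "data": {
  "plan": [
    {"x": 0,"y": -0.1,"z": 0.1,"ax": 0,"ay": 0,"az": 0.1,"hand": 5},
    {"x": 0,"y": -0.2,"z": 0.2,"ax": 0,"ay": 0,"az": 0.2,"hand": 5},
    {"x": 0,"y": -0.2,"z": 0.28,"ax": 0,"ay": 0,"az": 0.2,"hand": 5},
    {"x": 0,"y": -0.2,"z": 0.28,"ax": 0,"ay": 0,"az": 0.2,"hand": 5},
    {"x": 0,"y": -0.2,"z": 0.28,"ax": 0,"ay": 0,"az": 0.2,"hand": 5}
  ],
  "grip_force": 80
}}

```text
clock: 4.0
eef_pos: [499.4, -75.3, 53.4]
tcp_rot: [3.142, 0.001, -0.081]
contact_force: [0.6, -0.7, -7.6]
opening: 0.151
grasp_force: 79.8
```

Run:
```python
from h import *
t=imaging.grab_frame("top");s=imaging.grab_frame("side")
m=monitor.sense();print(m['eef_pos'],m['tcp_rot'],m['opening'],m['contact_force'])
a=cv2.resize(t[140:290,280:410],None,fx=4,fy=4,interpolation=cv2.INTER_CUBIC)[:,:,::-1]
b=cv2.resize(s[130:280,250:320],None,fx=4,fy=4,interpolation=cv2.INTER_CUBIC)[:,:,::-1]
cv2.imwrite("pics/c3.png",np.hstack([a,b]))
```

```text
[499.61787087 -75.22840364  53.71298191] [ 3.14154117e+00 -6.91991059e-05 -8.08496178e-02] 0.15112558105885437 [ 0.7470301  -0.66251224 -8.28563551]
```

View pics/c3.png

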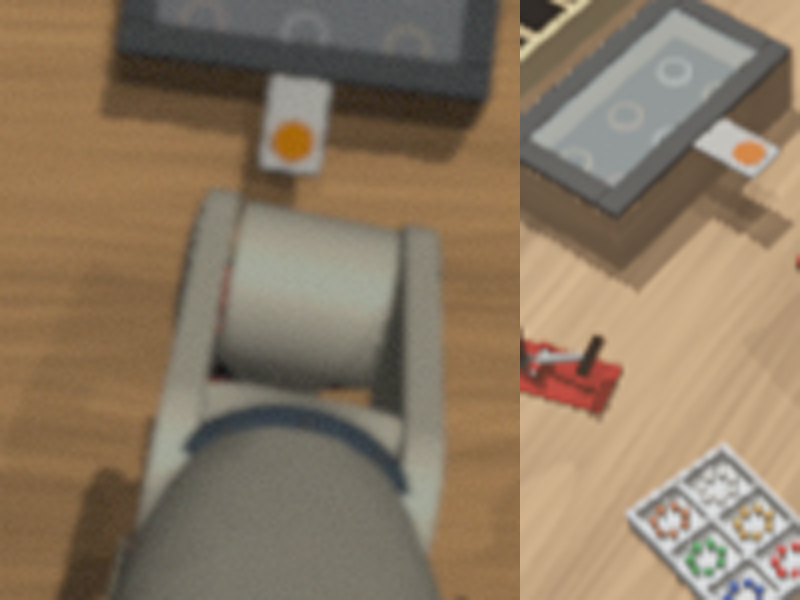

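From the top the arm hides the jack, and my side crop missed it. I'll take the side view at the predicted saddle pixel.

Run:
```python
from h import *
s=imaging.grab_frame("side")
e=monitor.sense()['eef_pos'];a=-.081
for x,z in((60,65.5),(0,87.5),(-115,76.5),(85,8)):print(x,proj("side",(e[0]+x*np.cos(a),e[1]+x*np.sin(a),z)).round(1))
b=cv2.resize(s[130:250,280:440],None,fx=5,fy=5,interpolation=cv2.INTER_CUBIC)[:,:,::-1]
cv2.imwrite("pics/c4.png",b)
```

```text
60 [330.3 182.4]
0 [343.7 185.6]
-115 [369.8 201.4]
85 [324.7 189.1]
```

View pics/c4.png

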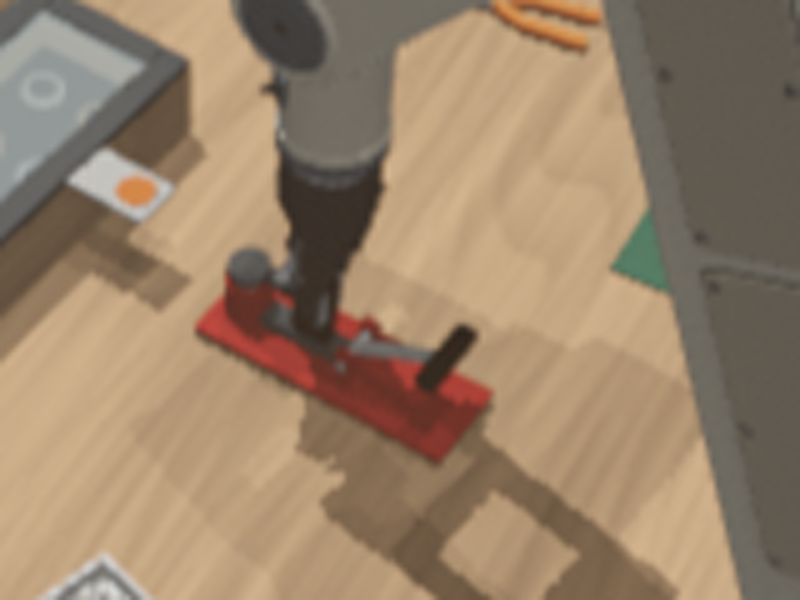

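The saddle is at side px (330,183) and the bar at (369,202), within 1 px of the prediction. The disc is at (307.2,168.1).

Run:
```python
from h import *
s=ray("side",(330,183.1),65.5);d=ray("side",(307.2,168.1),81);print(s,d,tri((352.6,174.9),(307.2,168.1)))
e=monitor.sense()['eef_pos'];a=-.081;print("model saddle",e[:2]+60*np.array([np.cos(a),np.sin(a)]))
```

```text
[558.730395   -76.42823053  65.5       ] [666.42593294 -86.10745132  81.        ] [669.628675   -86.29811093  80.38860263]
model saddle [559.46256658 -80.00008819]
```

Request:
{"op": "drive_tool", "data": {
  "plan": [
    {"x": 0.3,"y": 0,"z": 0.05,"ax": 0,"ay": 0,"az": 0,"hand": 5},
    {"x": 0.7,"y": 0,"z": 0.05,"ax": 0,"ay": 0,"az": 0,"hand": 5},
    {"x": 1.1,"y": -0.01,"z": 0.05,"ax": 0,"ay": 0,"az": 0,"hand": 5},
    {"x": 1.5,"y": -0.02,"z": 0.05,"ax": 0,"ay": 0,"az": 0,"hand": 5},
    {"x": 1.9,"y": -0.03,"z": 0.05,"ax": 0,"ay": 0,"az": 0,"hand": 5},
    {"x": 2.2,"y": -0.03,"z": 0.05,"ax": 0,"ay": 0,"az": 0,"hand": 5},
    {"x": 2.2,"y": -0.03,"z": 0.05,"ax": 0,"ay": 0,"az": 0,"hand": 5},
    {"x": 2.2,"y": -0.03,"z": 0.05,"ax": 0,"ay": 0,"az": 0,"hand": 5}
  ],
  "grip_force": 80
}}

```text
clock: 4.95
eef_pos: [608.9, -82.1, 50.9]
tcp_rot: [-3.142, 0.001, -0.08]
contact_force: [-0.4, 0.1, -7.8]
opening: 0.153
grasp_force: 79.9
```

Run:
```python
from h import *
s=imaging.grab_frame("side");m=monitor.sense();e=m['eef_pos'];a=m['tcp_rot'][2];print(e,m['tcp_rot'],m['contact_force'])
for x,z in((60,62.5),(-115,73.5)):print(x,proj("side",(e[0]+x*np.cos(a),e[1]+x*np.sin(a),z)).round(1))
b=cv2.resize(s[120:220,270:390],None,fx=6,fy=6,interpolation=cv2.INTER_CUBIC)[:,:,::-1]
cv2.imwrite("pics/c5.png",b)
```

```text
[608.31957141 -81.99131796  50.81693651] [-3.14150802e+00  1.52658611e-03 -8.03490258e-02] [-1.35335289 -0.15353817 -8.14096569]
60 [307. 171.]
-115 [344.6 189.1]
```

View pics/c5.png

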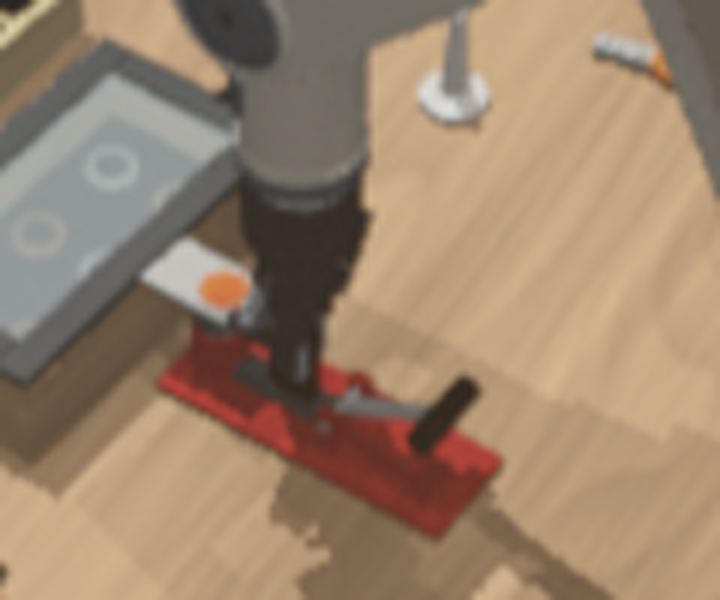

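The bar is at side px (344.3,189), which matches the model. The saddle sits under the disc within about 2 mm. I'll set it down and release.

Request:
{"op": "drive_tool", "data": {
  "plan": [
    {"x": 0.01,"y": 0,"z": 0.03,"ax": 0,"ay": 0,"az": 0,"hand": 5},
    {"x": 0.01,"y": 0,"z": 0.06,"ax": 0,"ay": 0,"az": 0,"hand": 5},
    {"x": 0.01,"y": 0,"z": 0.07,"ax": 0,"ay": 0,"az": 0,"hand": 5},
    {"x": 0.01,"y": 0,"z": 0.07,"ax": 0,"ay": 0,"az": 0,"hand": 5}
  ],
  "grip_force": 80
}}

```text
clock: 5.4
eef_pos: [609.3, -82.1, 48.1]
tcp_rot: [3.141, 0.001, -0.08]
contact_force: [-4.9, -1.6, 2.9]
opening: 0.151
grasp_force: 81.2
```

Request:
{"op": "drive_tool", "data": {
  "plan": [
    {"x": 0,"y": 0,"z": 0,"ax": 0,"ay": 0,"az": 0,"hand": 20},
    {"x": 0,"y": 0,"z": 0,"ax": 0,"ay": 0,"az": 0,"hand": 40},
    {"x": 0,"y": 0,"z": 0,"ax": 0,"ay": 0,"az": 0,"hand": 60},
    {"x": 0,"y": 0,"z": 0,"ax": 0,"ay": 0,"az": 0,"hand": 60},
    {"x": 0,"y": 0,"z": 0,"ax": 0,"ay": 0,"az": 0,"hand": 60},
    {"x": 0,"y": 0,"z": -0.4,"ax": 0,"ay": 0,"az": 0,"hand": 60},
    {"x": 0,"y": 0,"z": -1.1,"ax": 0,"ay": 0,"az": 0,"hand": 60},
    {"x": 0,"y": 0,"z": -1.8,"ax": 0,"ay": 0,"az": 0,"hand": 60}
  ],
  "grip_force": 40
}}

```text
clock: 6.2
eef_pos: [609.3, -81.8, 138.1]
tcp_rot: [-3.141, 0.002, -0.08]
contact_force: [1.3, 0.2, 0.8]
opening: 0.705
grasp_force: 0.0
```

Request:
{"op": "drive_tool", "data": {
  "plan": [
    {"x": -0.3,"y": 0,"z": -0.2,"ax": 0,"ay": 0,"az": 0,"hand": 0},
    {"x": -1,"y": 0,"z": -0.2,"ax": 0,"ay": 0,"az": 0,"hand": 0},
    {"x": -1.8,"y": 0,"z": -0.1,"ax": 0,"ay": 0,"az": 0,"hand": 0},
    {"x": -2.3,"y": 0,"z": 0,"ax": 0,"ay": 0,"az": 0,"hand": 0},
    {"x": -2.4,"y": 0,"z": 0.4,"ax": 0,"ay": 0,"az": 0,"hand": 0},
    {"x": -2.4,"y": 0,"z": 0.4,"ax": 0,"ay": 0,"az": 0,"hand": 0},
    {"x": -2.4,"y": 0,"z": 0.4,"ax": 0,"ay": 0,"az": 0,"hand": 0},
    {"x": -2.4,"y": 0,"z": 0.4,"ax": 0,"ay": 0,"az": 0,"hand": 0}
  ],
  "grip_force": 40
}}

```text
clock: 7.0
eef_pos: [491.5, -72.5, 118.4]
tcp_rot: [3.142, -0.001, -0.08]
contact_force: [-0.3, -0.5, 0.5]
opening: -0.002
grasp_force: 0.0
```

Run:
```python
from h import *
s=imaging.grab_frame("side");t=imaging.grab_frame("top");m=monitor.sense();print(m['eef_pos'],m['opening'])
a=-.08;o=np.array([609.3,-82.1])
for x,z in((60,60),(0,82),(-115,71)):
    X=(*(o+x*np.array([np.cos(a),np.sin(a)])),z);print(x,proj("side",X).round(1),proj("top",X).round(1))
f=lambda i:cv2.resize(i,None,fx=5,fy=5,interpolation=cv2.INTER_CUBIC)[:,:,::-1]
cv2.imwrite("pics/c6.png",np.hstack([f(s[130:230,280:370]),f(t[150:250,320:390])]))
```

```text
[491.27575632 -72.4309534  118.28483668] -0.00038354858292152203
60 [306.8 171.3] [352.5 177.8]
0 [319.4 174.2] [350.9 195.6]
-115 [344.4 189.4] [346.3 235. ]
```

View pics/c6.png

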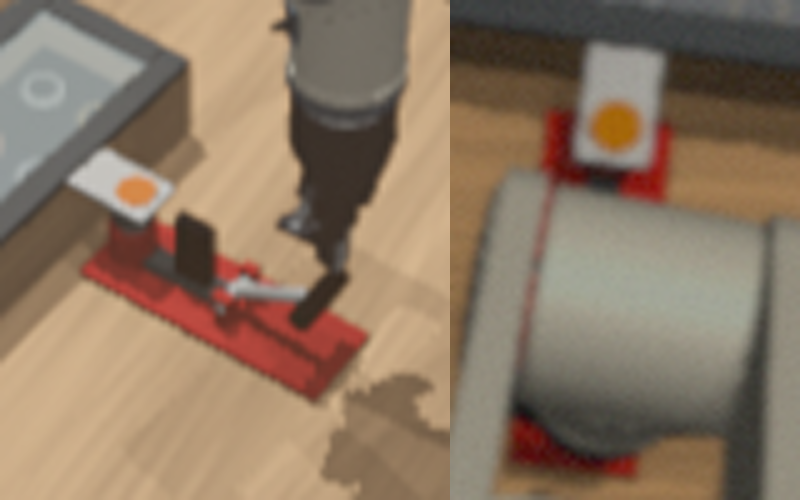

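Side crop: the fin is at (319,174) and the bar at (344,190), both matching the model. Top crop: the front base corners are at (339.6,172.4) and (364.4,174). I'll compare the corners and the rear edge to get the top-relative offset.

Run:
```python
from h import *
A=ray("top",(339.6,172.2),12);B=ray("top",(364.4,174),12);D=ray("top",(352.6,174.9),81)
print(A,B,D)
a=-.08;o=np.array([609.3,-82.1]);R=np.array([[np.cos(a),-np.sin(a)],[np.sin(a),np.cos(a)]])
print(o+R@[85,40],o+R@[85,-40],o+R@[60,0])
M=(A+B)[:2]/2;print("saddle from top corners",M-25*R[:,0],"lift",D[:2])
```

```text
[698.2483367  -49.31773007  12.        ] [ 695.72189032 -126.78084955   12.        ] [672.22814426 -85.50171398  81.        ]
[697.22473279 -49.02068074] [ 690.83155728 -128.76481724] [669.10810238 -86.89488164]
saddle from top corners [672.06507085 -86.05142246] lift [672.22814426 -85.50171398]
```

The saddle is within 1 mm of the lift point. First stroke:

Request:
{"op": "drive_tool", "data": {
  "plan": [
    {"x": 0,"y": 0,"z": 0.4,"ax": 0,"ay": 0,"az": 0,"hand": 0},
    {"x": 0,"y": 0,"z": 0.7,"ax": 0,"ay": 0,"az": 0,"hand": 0},
    {"x": 0,"y": 0,"z": 0.85,"ax": 0,"ay": 0,"az": 0,"hand": 0},
    {"x": 0,"y": 0,"z": 1.0,"ax": 0,"ay": 0,"az": 0,"hand": 0},
    {"x": 0,"y": 0,"z": 1.15,"ax": 0,"ay": 0,"az": 0,"hand": 0},
    {"x": 0,"y": 0,"z": 1.3,"ax": 0,"ay": 0,"az": 0,"hand": 0},
    {"x": 0,"y": 0,"z": 1.4,"ax": 0,"ay": 0,"az": 0,"hand": 0},
    {"x": 0,"y": 0,"z": 1.5,"ax": 0,"ay": 0,"az": 0,"hand": 0}
  ],
  "grip_force": 40
}}

```text
clock: 7.9
eef_pos: [484.7, -71.6, 41.7]
tcp_rot: [-3.141, 0.011, -0.08]
contact_force: [-15.1, 1.7, 9.8]
opening: 0.002
grasp_force: 7.1
```

Request:
{"op": "drive_tool", "data": {
  "plan": [
    {"x": 0,"y": 0,"z": 0.03,"ax": 0,"ay": 0,"az": 0,"hand": 0},
    {"x": 0,"y": 0,"z": 0.06,"ax": 0,"ay": 0,"az": 0,"hand": 0},
    {"x": 0,"y": 0,"z": 0.06,"ax": 0,"ay": 0,"az": 0,"hand": 0}
  ],
  "grip_force": 40
}}

```text
clock: 8.2
eef_pos: [484.9, -71.6, 38.7]
tcp_rot: [-3.141, 0.011, -0.08]
contact_force: [-15.7, 1.0, 9.3]
opening: -0.004
grasp_force: 7.0
```

The horizontal force of -15 N is unexpected, so I'll look.

Run:
```python
from h import *
s=imaging.grab_frame("side");t=imaging.grab_frame("top");m=monitor.sense();print(m['eef_pos'],m['contact_force'],m['wrist_torque'])
a=-.08;o=np.array([609.3,-82.1])
for x,z in((60,88),(0,82),(-125,30)):
    X=(*(o+x*np.array([np.cos(a),np.sin(a)])),z);print(x,proj("side",X).round(1),proj("top",X).round(1))
f=lambda i:cv2.resize(i,None,fx=5,fy=5,interpolation=cv2.INTER_CUBIC)[:,:,::-1]
cv2.imwrite("pics/c7.png",np.hstack([f(s[130:230,280:370]),f(t[150:250,320:390])]))
```

```text
[484.92955812 -71.60555197  38.8587271 ] [-14.75075833   2.12714653  10.02763656] [0.19602618 2.51426068 0.02374501]
60 [306.7 166.5] [353.2 175.3]
0 [319.4 174.2] [350.9 195.6]
-125 [346.1 197.4] [345.1 240.1]
```

View pics/c7.png

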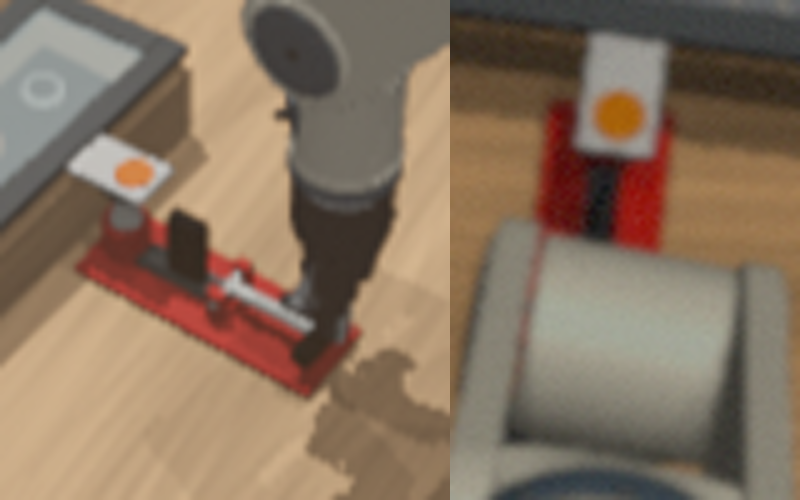

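The lid rose, but the tips met the bar on its rear flank and pushed the jack about 4 mm forward. In the side crop the fin moved from (195,220) to (188,215). The stroke isn't quite at its stop either. I'll go back up to the same hover and measure the slip by image registration against the earlier crop.

Request:
{"op": "drive_tool", "data": {
  "plan": [
    {"x": 0,"y": 0,"z": -0.2,"ax": 0,"ay": 0,"az": 0,"hand": 0},
    {"x": 0,"y": 0,"z": -0.4,"ax": 0,"ay": 0,"az": 0,"hand": 0},
    {"x": 0,"y": 0,"z": -0.6,"ax": 0,"ay": 0,"az": 0,"hand": 0},
    {"x": 0,"y": 0,"z": -0.8,"ax": 0,"ay": 0,"az": 0,"hand": 0},
    {"x": 0,"y": 0,"z": -1.2,"ax": 0,"ay": 0,"az": 0,"hand": 0},
    {"x": 0,"y": 0,"z": -1.56,"ax": 0,"ay": 0,"az": 0,"hand": 0},
    {"x": 0,"y": 0,"z": -1.56,"ax": 0,"ay": 0,"az": 0,"hand": 0},
    {"x": 0,"y": 0,"z": -1.56,"ax": 0,"ay": 0,"az": 0,"hand": 0}
  ],
  "grip_force": 40
}}

```text
clock: 9.1
eef_pos: [490.4, -72.4, 117.9]
tcp_rot: [3.142, -0.001, -0.08]
contact_force: [-1.1, 0.4, -0.3]
opening: -0.002
grasp_force: 0.0
```

```bash
cat > reg.py <<'E'
from h import *
s=imaging.grab_frame("side");t=imaging.grab_frame("top");m=monitor.sense();print(m['eef_pos'],m['contact_force'])
f=lambda i:cv2.resize(i,None,fx=5,fy=5,interpolation=cv2.INTER_CUBIC)[:,:,::-1]
new=np.hstack([f(s[130:230,280:370]),f(t[150:250,320:390])]);cv2.imwrite("pics/new.png",new)
old=cv2.imread("pics/c6.png")
def red(a): return cv2.GaussianBlur(np.clip(a[...,2].astype(np.float32)-1.3*a[...,1],0,None),(0,0),4)
def lab(a,ch): return a
for nm,sl in(("side base+fin",np.s_[190:410,75:380]),("top base front",np.s_[95:200,540:680])):
    W=np.eye(2,3,dtype=np.float32)
    A,B=red(old)[sl].copy(),red(new)[sl].copy()
    cc,W=cv2.findTransformECC(A,B,W,cv2.MOTION_EUCLIDEAN if "side" in nm else cv2.MOTION_TRANSLATION,(3,200,1e-6),None,5)
    c=np.array([A.shape[1]/2,A.shape[0]/2,1]);d=(W@c-c[:2])/5
    print(nm,"cc",round(cc,3),"shift px",d.round(2),"rot deg",round(float(np.degrees(np.arctan2(W[1,0],W[0,0]))),2))
    n,p=("side",np.array([326,186.])) if "side" in nm else ("top",np.array([352,175.]))
    print("  mm",(ray(n,p+d,10)-ray(n,p,10)).round(1)[:2])
E
python3 reg.py
```

```text
[489.63997092 -72.2559447  117.00546944] [-0.15603021 -0.37354431 -0.06062266]Traceback (most recent call last):
  File "reg.py", line 11, in <module>
    cc,W=cv2.findTransformECC(A,B,W,cv2.MOTION_EUCLIDEAN if "side" in nm else cv2.MOTION_TRANSLATION,(3,200,1e-6),None,5)
         ~~~~~~~~~~~~~~~~~~~~^^^^^^^^^^^^^^^^^^^^^^^^^^^^^^^^^^^^^^^^^^^^^^^^^^^^^^^^^^^^^^^^^^^^^^^^^^^^^^^^^^^^^^^^^^^^
cv2.error: OpenCV(4.12.0) /io/opencv/modules/video/src/ecc.cpp:393: error: (-210:Unsupported format or combination of formats) Images must have 8uC1 or 32fC1 type in function 'findTransformECC'
```

```bash
sed -i 's/-1.3\*a\[...,1\],0,None)/-1.3*a[...,1],0,None).astype(np.float32)/' reg.py; python3 reg.py
```

```text
[489.55016945 -72.23127169 116.83980966] [ 0.20427781  0.33607966 -0.0523112 ]
side base+fin cc 0.996 shift px [-1.37 -0.68] rot deg -0.05
  mm [ 6.4 -0.3]
top base front cc 0.981 shift px [-0.04  0.07] rot deg 0.0
  mm [-0.2  0.1]
```

Run:
```python
import cv2,numpy as np
for n in("c6","c7","new"):
    a=cv2.imread(f"pics/{n}.png").astype(float);R=a[...,2]-1.3*a[...,1]
    for c in((552,572),(664,670)):
        p=R[60:200,c[0]:c[1]].mean(1);th=p.max()/2;i=np.argmax(p>th);print(n,c,round((60+i-1+(th-p[i-1])/(p[i]-p[i-1])),1),p.max().round())
```

```text
c6 (552, 572) 110.8 73.0
c6 (664, 670) 124.4 88.0
c7 (552, 572) 103.4 77.0
c7 (664, 670) 121.2 80.0
new (552, 572) 103.4 79.0
new (664, 670) 119.5 89.0
```

The slip is about 5 mm forward: 6.4 from the side view, about 4 from the top. The handle is up again, so I'll regrip the fin and draw the jack back 5 mm.

Request:
{"op": "drive_tool", "data": {
  "plan": [
    {"x": 0,"y": 0,"z": -0.5,"ax": 0,"ay": 0,"az": 0,"hand": 60},
    {"x": 0.8,"y": 0,"z": -0.6,"ax": 0,"ay": 0,"az": 0,"hand": 60},
    {"x": 1.6,"y": 0,"z": -0.6,"ax": 0,"ay": 0,"az": 0,"hand": 60},
    {"x": 2.3,"y": 0,"z": -0.6,"ax": 0,"ay": 0,"az": 0,"hand": 60},
    {"x": 2.48,"y": 0,"z": -0.5,"ax": 0,"ay": 0,"az": 0,"hand": 60},
    {"x": 2.48,"y": 0,"z": -0.3,"ax": 0,"ay": 0,"az": 0,"hand": 60},
    {"x": 2.48,"y": 0,"z": -0.3,"ax": 0,"ay": 0,"az": 0,"hand": 60}
  ],
  "grip_force": 40
}}

```text
clock: 10.0
eef_pos: [611.0, -81.9, 130.0]
tcp_rot: [-3.141, 0.005, -0.08]
contact_force: [-0.0, 0.5, -0.2]
opening: 0.698
grasp_force: 0.0
```

Request:
{"op": "drive_tool", "data": {
  "plan": [
    {"x": 0,"y": 0,"z": 0.5,"ax": 0,"ay": 0,"az": 0,"hand": 60},
    {"x": 0,"y": 0,"z": 1.1,"ax": 0,"ay": 0,"az": 0,"hand": 60},
    {"x": 0,"y": 0,"z": 1.6,"ax": 0,"ay": 0,"az": 0,"hand": 60},
    {"x": 0,"y": 0,"z": 1.66,"ax": 0,"ay": 0,"az": 0,"hand": 60},
    {"x": 0,"y": 0,"z": 1.66,"ax": 0,"ay": 0,"az": 0,"hand": 60}
  ],
  "grip_force": 40
}}

```text
clock: 10.5
eef_pos: [612.3, -82.1, 49.4]
tcp_rot: [-3.141, 0.002, -0.08]
contact_force: [-0.3, -0.1, 0.5]
opening: 0.7
grasp_force: 0.0
```

Request:
{"op": "drive_tool", "data": {
  "plan": [
    {"x": 0,"y": 0,"z": 0,"ax": 0,"ay": 0,"az": 0,"hand": 20},
    {"x": 0,"y": 0,"z": 0,"ax": 0,"ay": 0,"az": 0,"hand": 5},
    {"x": 0,"y": 0,"z": 0,"ax": 0,"ay": 0,"az": 0,"hand": 5},
    {"x": 0,"y": 0,"z": 0,"ax": 0,"ay": 0,"az": 0,"hand": 5},
    {"x": 0,"y": 0,"z": 0,"ax": 0,"ay": 0,"az": 0,"hand": 5},
    {"x": 0,"y": 0,"z": -0.04,"ax": 0,"ay": 0,"az": 0,"hand": 5},
    {"x": -0.05,"y": 0,"z": -0.06,"ax": 0,"ay": 0,"az": 0,"hand": 5},
    {"x": -0.1,"y": 0,"z": -0.06,"ax": 0,"ay": 0,"az": 0,"hand": 5}
  ],
  "grip_force": 80
}}

```text
clock: 11.3
eef_pos: [607.9, -81.7, 52.2]
tcp_rot: [-3.141, 0.001, -0.08]
contact_force: [0.6, -0.2, -7.3]
opening: 0.152
grasp_force: 77.9
```

Request:
{"op": "drive_tool", "data": {
  "plan": [
    {"x": 0,"y": 0,"z": 0,"ax": 0,"ay": 0,"az": 0,"hand": 5},
    {"x": 0,"y": 0,"z": 0.04,"ax": 0,"ay": 0,"az": 0,"hand": 5},
    {"x": 0,"y": 0,"z": 0.07,"ax": 0,"ay": 0,"az": 0,"hand": 5},
    {"x": 0,"y": 0,"z": 0.08,"ax": 0,"ay": 0,"az": 0,"hand": 5}
  ],
  "grip_force": 80
}}

```text
clock: 11.7
eef_pos: [608.5, -81.8, 50.9]
tcp_rot: [-3.142, 0.001, -0.08]
contact_force: [-12.1, 0.7, 25.9]
opening: 0.154
grasp_force: 82.7
```

Request:
{"op": "drive_tool", "data": {
  "plan": [
    {"x": -0.02,"y": 0,"z": -0.05,"ax": 0,"ay": 0,"az": 0,"hand": 5},
    {"x": -0.02,"y": 0,"z": -0.05,"ax": 0,"ay": 0,"az": 0,"hand": 5},
    {"x": -0.02,"y": 0,"z": -0.03,"ax": 0,"ay": 0,"az": 0,"hand": 40},
    {"x": -0.02,"y": 0,"z": -0.03,"ax": 0,"ay": 0,"az": 0,"hand": 60},
    {"x": -0.02,"y": 0,"z": -0.03,"ax": 0,"ay": 0,"az": 0,"hand": 60},
    {"x": -0.02,"y": 0,"z": -0.5,"ax": 0,"ay": 0,"az": 0,"hand": 60},
    {"x": -0.02,"y": 0,"z": -1.2,"ax": 0,"ay": 0,"az": 0,"hand": 60},
    {"x": -0.02,"y": 0,"z": -1.9,"ax": 0,"ay": 0,"az": 0,"hand": 60}
  ],
  "grip_force": 40
}}

```text
clock: 12.5
eef_pos: [607.6, -81.7, 144.5]
tcp_rot: [-3.142, 0.001, -0.08]
contact_force: [1.5, 0.7, 0.2]
opening: 0.704
grasp_force: 0.0
```

Request:
{"op": "drive_tool", "data": {
  "plan": [
    {"x": -0.6,"y": 0,"z": 0,"ax": 0,"ay": 0,"az": 0,"hand": 0},
    {"x": -1.3,"y": 0,"z": 0,"ax": 0,"ay": 0,"az": 0,"hand": 0},
    {"x": -2,"y": 0,"z": 0,"ax": 0,"ay": 0,"az": 0,"hand": 0},
    {"x": -2.36,"y": 0,"z": 0.2,"ax": 0,"ay": 0,"az": 0,"hand": 0},
    {"x": -2.36,"y": 0,"z": 0.5,"ax": 0,"ay": 0,"az": 0,"hand": 0},
    {"x": -2.36,"y": 0,"z": 0.5,"ax": 0,"ay": 0,"az": 0,"hand": 0},
    {"x": -2.36,"y": 0,"z": 0.5,"ax": 0,"ay": 0,"az": 0,"hand": 0},
    {"x": -2.36,"y": 0,"z": 0.5,"ax": 0,"ay": 0,"az": 0,"hand": 0}
  ],
  "grip_force": 40
}}

```text
clock: 13.3
eef_pos: [491.2, -72.4, 119.3]
tcp_rot: [3.142, -0.001, -0.08]
contact_force: [0.0, 1.0, 0.4]
opening: -0.003
grasp_force: 0.0
```

```bash
python3 reg.py
python3 - <<'E'
import cv2,numpy as np
for n in("c6","new"):
    a=cv2.imread(f"pics/{n}.png").astype(float);R=a[...,2]-1.3*a[...,1]
    for c in((552,572),(664,670)):
        p=R[60:200,c[0]:c[1]].mean(1);th=p.max()/2;i=np.argmax(p>th);print(n,c,round((60+i-1+(th-p[i-1])/(p[i]-p[i-1])),1),p.max().round())
E
```

```text
[490.9596077  -72.42011817 119.1847744 ] [ 0.53384745 -0.19294213  0.25847103]
side base+fin cc 1.0 shift px [-0.02  0.06] rot deg 0.04
  mm [-0.1  0.3]
top base front cc 0.999 shift px [-0.04  0.01] rot deg 0.0
  mm [-0.   0.1]
c6 (552, 572) 110.8 73.0
c6 (664, 670) 124.4 88.0
new (552, 572) 111.2 73.0
new (664, 670) 125.3 85.0
```

The jack is back where it was, within 0.4 mm in both views. This time I'll follow the bar's arc so there's no sideways push.

Request:
{"op": "drive_tool", "data": {
  "plan": [
    {"x": 0.12,"y": 0,"z": 0.4,"ax": 0,"ay": 0,"az": 0,"hand": 0},
    {"x": 0.12,"y": 0,"z": 0.7,"ax": 0,"ay": 0,"az": 0,"hand": 0},
    {"x": 0.06,"y": 0,"z": 0.88,"ax": 0,"ay": 0,"az": 0,"hand": 0},
    {"x": 0.0,"y": 0,"z": 1.04,"ax": 0,"ay": 0,"az": 0,"hand": 0},
    {"x": -0.04,"y": 0,"z": 1.2,"ax": 0,"ay": 0,"az": 0,"hand": 0}
  ],
  "grip_force": 40
}}

```text
clock: 13.9
eef_pos: [486.0, -72.0, 58.5]
tcp_rot: [-3.142, 0.004, -0.08]
contact_force: [-9.4, -0.2, 10.8]
opening: 0.002
grasp_force: 5.3
```

Request:
{"op": "drive_tool", "data": {
  "plan": [
    {"x": -0.06,"y": 0,"z": 0.04,"ax": 0,"ay": 0,"az": 0,"hand": 0},
    {"x": -0.09,"y": 0,"z": 0.16,"ax": 0,"ay": 0,"az": 0,"hand": 0},
    {"x": -0.1,"y": 0,"z": 0.26,"ax": 0,"ay": 0,"az": 0,"hand": 0},
    {"x": -0.1,"y": 0,"z": 0.34,"ax": 0,"ay": 0,"az": 0,"hand": 0},
    {"x": -0.1,"y": 0,"z": 0.38,"ax": 0,"ay": 0,"az": 0,"hand": 0},
    {"x": -0.1,"y": 0,"z": 0.4,"ax": 0,"ay": 0,"az": 0,"hand": 0}
  ],
  "grip_force": 40
}}

```text
clock: 14.5
eef_pos: [481.6, -71.6, 39.1]
tcp_rot: [-3.142, 0.003, -0.08]
contact_force: [-8.4, 1.5, 20.0]
opening: 0.001
grasp_force: 10.0
```

Request:
{"op": "drive_tool", "data": {
  "plan": [
    {"x": -0.03,"y": 0,"z": 0.02,"ax": 0,"ay": 0,"az": 0,"hand": 0},
    {"x": -0.03,"y": 0,"z": 0.03,"ax": 0,"ay": 0,"az": 0,"hand": 0},
    {"x": -0.03,"y": 0,"z": 0.03,"ax": 0,"ay": 0,"az": 0,"hand": 0}
  ],
  "grip_force": 40
}}

```text
clock: 14.8
eef_pos: [481.6, -71.7, 38.7]
tcp_rot: [3.142, 0.0, -0.08]
contact_force: [-7.5, 0.9, 24.8]
opening: 0.004
grasp_force: 12.3
```

```bash
cp pics/new.png pics/up.png; python3 reg.py
python3 - <<'E'
import sys;sys.path.insert(0,'.')
import cv2,numpy as np
for n in("c6","new"):
    a=cv2.imread(f"pics/{n}.png").astype(float);R=a[...,2]-1.3*a[...,1]
    for c in((552,572),(664,670)):
        p=R[60:200,c[0]:c[1]].mean(1);th=p.max()/2;i=np.argmax(p>th);print(n,c,round((60+i-1+(th-p[i-1])/(p[i]-p[i-1])),1))
from h import *
for z in(81,99):print(z,proj("side",(670,-86,z)).round(1),proj("top",(670,-86,z)).round(1))
for n,off in(("side",(280,130)),("top",(230,150))):pass
a=cv2.imread("pics/new.png")
for nm in("c6","c7","new"):
    a=cv2.imread(f"pics/{nm}.png");h=cv2.cvtColor(a,cv2.COLOR_BGR2HSV)
    m=((h[...,0]>=8)&(h[...,0]<20)&(h[...,1]>150)&(h[...,2]>140)).astype(np.uint8)
    n,l,st,ce=cv2.connectedComponentsWithStats(m)
    print(nm,[(ce[i]/5).round(2) for i in range(1,n) if st[i,4]>500 and st[i,4]<4000])
E
```

```text
[481.56880611 -71.65206545  38.7487653 ] [-6.92798846  0.91953032 24.43609478]
side base+fin cc 0.868 shift px [-0.04  0.35] rot deg 1.22
  mm [-0.8  1.6]
top base front cc 0.8 shift px [-0.04 -0.49] rot deg 0.0
  mm [1.6 0.2]
c6 (552, 572) 110.8
c6 (664, 670) 124.4
new (552, 572) 112.1
new (664, 670) 127.1
81 [306.4 167.8] [352.7 175.6]
99 [306.3 164.6] [353.2 174. ]
c6 [array([123.11,  25.29])]
c7 [array([123.76,  23.07])]
new [array([123.77,  23.01])]
```

At the stop: the force climbs with no travel, the jack hasn't moved and the lid is up. Now I'll release the handle fully along the arc.

Request:
{"op": "drive_tool", "data": {
  "plan": [
    {"x": 0,"y": 0,"z": -0.15,"ax": 0,"ay": 0,"az": 0,"hand": 0},
    {"x": 0.05,"y": 0,"z": -0.3,"ax": 0,"ay": 0,"az": 0,"hand": 0},
    {"x": 0.1,"y": 0,"z": -0.45,"ax": 0,"ay": 0,"az": 0,"hand": 0},
    {"x": 0.15,"y": 0,"z": -0.6,"ax": 0,"ay": 0,"az": 0,"hand": 0},
    {"x": 0.22,"y": 0,"z": -0.8,"ax": 0,"ay": 0,"az": 0,"hand": 0},
    {"x": 0.28,"y": 0,"z": -1.2,"ax": 0,"ay": 0,"az": 0,"hand": 0},
    {"x": 0.28,"y": 0,"z": -1.6,"ax": 0,"ay": 0,"az": 0,"hand": 0},
    {"x": 0.28,"y": 0,"z": -1.6,"ax": 0,"ay": 0,"az": 0,"hand": 0}
  ],
  "grip_force": 40
}}

```text
clock: 15.7
eef_pos: [497.4, -73.0, 119.7]
tcp_rot: [3.141, -0.004, -0.08]
contact_force: [0.5, -0.5, 0.5]
opening: -0.001
grasp_force: 0.0
```

Request:
{"op": "drive_tool", "data": {
  "plan": [
    {"x": 0,"y": 0,"z": 0,"ax": 0,"ay": 0,"az": 0,"hand": 0},
    {"x": 0,"y": 0,"z": 0,"ax": 0,"ay": 0,"az": 0,"hand": 0},
    {"x": 0,"y": 0,"z": 0,"ax": 0,"ay": 0,"az": 0,"hand": 0}
  ],
  "grip_force": 40
}}

```text
clock: 16.0
eef_pos: [495.0, -72.7, 116.4]
tcp_rot: [-3.141, 0.002, -0.08]
contact_force: [-0.9, 0.6, -1.0]
opening: 0.0
grasp_force: 0.0
```

```bash
python3 reg.py
python3 - <<'E'
import cv2,numpy as np
for n in("c6","new"):
    a=cv2.imread(f"pics/{n}.png").astype(float);R=a[...,2]-1.3*a[...,1]
    for c in((552,572),(664,670)):
        p=R[60:200,c[0]:c[1]].mean(1);th=p.max()/2;i=np.argmax(p>th);print(n,c,round((60+i-1+(th-p[i-1])/(p[i]-p[i-1])),1))
E
```

```text
[495.15920129 -72.67624557 116.49310126] [ 0.03788406 -0.01132342  0.00664926]
side base+fin cc 0.999 shift px [-0.01  0.07] rot deg 0.05
  mm [-0.1  0.4]
top base front cc 0.936 shift px [ 0.23 -1.09] rot deg 0.0
  mm [ 3.6 -0.6]
c6 (552, 572) 110.8
c6 (664, 670) 124.4
new (552, 572) 111.4
new (664, 670) 125.1
```

The jack is unmoved (0.4 mm) and the handle is up. Second press:

Request:
{"op": "drive_tool", "data": {
  "plan": [
    {"x": 0.04,"y": 0,"z": 0.4,"ax": 0,"ay": 0,"az": 0,"hand": 0},
    {"x": 0.04,"y": 0,"z": 0.66,"ax": 0,"ay": 0,"az": 0,"hand": 0},
    {"x": 0.0,"y": 0,"z": 0.84,"ax": 0,"ay": 0,"az": 0,"hand": 0},
    {"x": -0.08,"y": 0,"z": 1.0,"ax": 0,"ay": 0,"az": 0,"hand": 0},
    {"x": -0.14,"y": 0,"z": 1.15,"ax": 0,"ay": 0,"az": 0,"hand": 0},
    {"x": -0.19,"y": 0,"z": 1.3,"ax": 0,"ay": 0,"az": 0,"hand": 0},
    {"x": -0.22,"y": 0,"z": 1.42,"ax": 0,"ay": 0,"az": 0,"hand": 0},
    {"x": -0.24,"y": 0,"z": 1.5,"ax": 0,"ay": 0,"az": 0,"hand": 0}
  ],
  "grip_force": 40
}}

```text
clock: 16.9
eef_pos: [483.5, -71.7, 42.0]
tcp_rot: [-3.142, 0.0, -0.08]
contact_force: [-0.8, 0.9, 8.6]
opening: -0.003
grasp_force: 4.4
```

Request:
{"op": "drive_tool", "data": {
  "plan": [
    {"x": 0,"y": 0,"z": 0.03,"ax": 0,"ay": 0,"az": 0,"hand": 0},
    {"x": 0,"y": 0,"z": 0.06,"ax": 0,"ay": 0,"az": 0,"hand": 0},
    {"x": 0,"y": 0,"z": 0.07,"ax": 0,"ay": 0,"az": 0,"hand": 0},
    {"x": 0,"y": 0,"z": 0.07,"ax": 0,"ay": 0,"az": 0,"hand": 0}
  ],
  "grip_force": 40
}}

```text
clock: 17.3
eef_pos: [483.3, -71.7, 39.3]
tcp_rot: [-3.141, 0.001, -0.08]
contact_force: [-4.5, 1.1, 17.8]
opening: 0.0
grasp_force: 9.1
```

Clean contact this time. I'll press slightly more to be firmly on the stop, then check.

Request:
{"op": "drive_tool", "data": {
  "plan": [
    {"x": 0,"y": 0,"z": 0.02,"ax": 0,"ay": 0,"az": 0,"hand": 0},
    {"x": -0.01,"y": 0,"z": 0.03,"ax": 0,"ay": 0,"az": 0,"hand": 0},
    {"x": -0.01,"y": 0,"z": 0.03,"ax": 0,"ay": 0,"az": 0,"hand": 0},
    {"x": -0.01,"y": 0,"z": 0.03,"ax": 0,"ay": 0,"az": 0,"hand": 0},
    {"x": -0.01,"y": 0,"z": 0.03,"ax": 0,"ay": 0,"az": 0,"hand": 0}
  ],
  "grip_force": 40
}}

```text
clock: 17.8
eef_pos: [483.3, -71.8, 38.7]
tcp_rot: [-3.142, -0.0, -0.08]
contact_force: [-6.9, 0.8, 29.6]
opening: -0.001
grasp_force: 14.8
```

```bash
python3 reg.py
```

```text
[483.32712982 -71.74296956  38.65750732] [-7.34390668  1.43209711 30.36609958]
side base+fin cc 0.87 shift px [-0.02  0.36] rot deg 1.22
  mm [-0.9  1.7]
top base front cc 0.794 shift px [-0.03 -0.48] rot deg 0.0
  mm [1.5 0.1]
```

View pics/new.png

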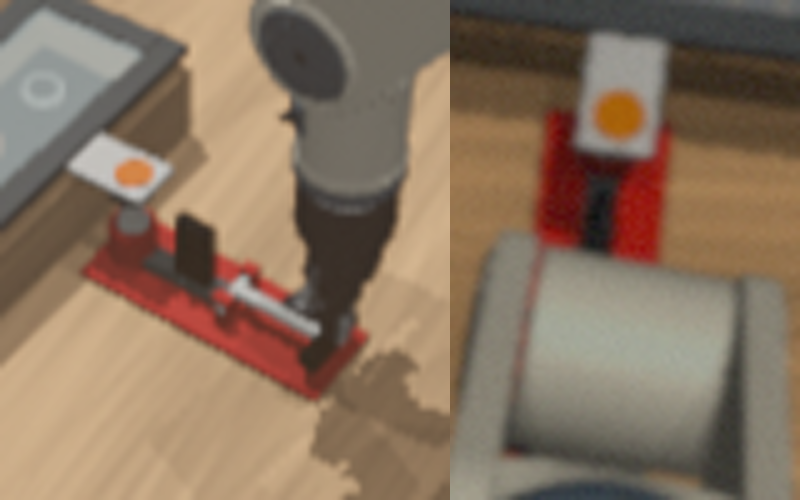

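The side crop shows the fin still at (195,222), the handle down and the lid raised (disc at (134,173), up from (137,190)). The force is steady at 30 N, so I'm handing in.

```bash
python3 -c "
from rig import r
print(r.sign_off())"
```

```text
the job is handed in; nothing more can be done
None
```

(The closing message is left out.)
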